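Hang the jet tin on the pit rail

ROBOT

A 7-joint arm with a two-finger parallel gripper is mounted at the origin on the work surface. World frame = base frame: x ahead of the robot, y to its left, z up, the work surface at z = 0. Lengths are in m, angles in rad, forces in N, time in s.
With the tool pointing down it reaches from about 0.425 to 0.925 m from the base axis. Payload 6.8 kg.
Tool frame: the origin (TCP) lies at the very end of the fingers, on their centre line; the grasp point (between the pads) lies 19 mm behind it; z points along the fingers, y is the line along which they close (so a half turn about z gives the same grasp; the last joint's range is limited). The gripper opens to 85 mm and grips with 20 to 120 N. Pads are 22 mm wide; open, the fingers measure 114 mm over their backs; the gripper's body (76 mm by 85 mm) begins 54 mm behind the grasp point. The pads swing forward as they close: fully open they stand 13 mm farther back than shut.
Start: joints at [1.237, 0.477, 0.022, 1.555, -0.011, 1.109, -0.083], TCP at [0.151, -0.658, 0.231] pointing down, gripper open.
Joint ranges: [-2.96, 2.96], [-0.34, 2.1], [-1.41, 1.46], [0.24, 2.44], [-1.37, 4.51], [0.17, 1.92], [-2.96, 2.96]. Speed limits (rad/s): [2.39, 2.39, 3.14, 3.14, 3.14, 3.14, 3.14].

INTERFACE

Orientations are given as a unit quaternion [w, x, y, z].
In Python, from station import bot gives the robot as it stands.
- The arm moves only by the tool jog_arm, never from a script. Its argument "motion" is a list of rows, each a list of 7 numbers: the turn, a rotation vector about the tool's x, y, z in rad, then the shift along the tool's x, y, z in mm, then the finger opening in mm, from 0 to 85.4. A call has 1 to 10 rows; each row is the pose to reach, as a shift and turn from the pose commanded when the call began, along the tool's axes at that moment; what a row does not reach only later rows make up. A row lasts 1/8 s, in which the tool goes at most 62.5 mm and 10.7 degrees, less where a joint would pass 70% of its speed; a pose out of reach is approached as far as the arm can. A call with a gripper value outside its range is refused whole. The fingers move at their own pace and stop on an object; "grip_force" is the grip in N (left out, the last holds). Time passes only in rows, so rows that repeat a pose let the fingers close. It gives the time, the measured TCP pose, the force, the opening and the grip force at its end, in the units of the state.
- bot.get_obs(): the state, without advancing time (a new reading comes with each control period).
- bot.read_camera(name): name is "scene" or "side" or "wrist"; returns a dict with "pixels" (480x640x3 uint8, red, green, blue), "camera_matrix" (3x3 intrinsics, pixels), "T" (4x4, takes a point from camera to world coordinates); the wrist camera has in their place "tool_from_camera" (4x4, takes a point from camera to tool coordinates, whose origin is the TCP and whose axes are the flange's). Camera axes: x right, y down, z forward; pixel columns grow to the right and rows downward; lengths in m; the calibration is good to about 2 mm. The wrist camera is an equidistant fisheye: a pixel r from the principal point sees the ray r / f radians off the axis. A picture is of the moment at which its call begins: read the wrist's pose just before it. There is no depth.
- bot.hand_in(): hands the job in; it is judged then, once.
Trained networks look in a picture, given as the dict that the camera call returned (one of the last four; its "shot" number tells which), for a name from the list of things; names that differ only in an ending like _2 or _b are one class to them, and where a whole thing is asked for, a point or a joint stands for the part that bears it (a point fixed in the world has none). Each returns a list of dicts, best first, with "score" (0 to 1); they miss things now and then, are a little off and sometimes report something else, mostly with a low value. They report only what shows in the picture. A call takes as long as a camera call.
- bot.spot_in(thing, picture): "xy" ([column, row] in pixels, amid what is visible of it).
- bot.tip_of(thing, picture): "xy" ([column, row] in pixels: a listed point, or the origin of a listed thing).
The state is a dict: "t": time; "q": joint angles; "joint_vel": joint speeds; "joint_torque": joint torques, N m; "eef_pos": TCP position; "tool_rot": TCP orientation; "contact_force": force on the tool from outside, world axes, zero at the start; "torque": the same for the moment, N m; "gripper_width": opening from 0.0 (shut) to 1.0 (fully open); "grasp_force": force on a finger pad.
Only numpy, scipy, OpenCV 4.12 (cv2) and the standard library are available. Lean on these libraries where they do the work, as an engineer would, in place of code of your own. Each camera call takes 0.05 s, during which the arm holds its last target. There are 200 camera calls.

TASK

Take the steel S-hook off its stand, hang it over the flat-bar rail with its long lower curl facing the robot, and let it drop fully home in the bar's notch, feeling along the bar for the notch and not forcing anything. Let go of the hook, then hang the tin of jets by the middle of its handle from the hook's lower curl, keeping the tin upright all the way, and leave it hanging still; leave everything else where it is.

Things in the scene. Friction and masses are not known exactly. Their poses are not given: they have to be found in the camera images.
- rail: Fixed rail: a flat aluminium bar on two dark posts. Origin on the table under the bar, midway between the posts; y along the bar, z up, -x is the robot's side. Bar 6 mm thick (x), 40 high, 360 long, top edge at z = 260 mm. Posts behind the bar (x +4 to +20) at y = +-130 mm, 30 wide, to z = 250. Rubber bushes let the bar give about 1 mm per 4 N down, 7 mm at most. Never press it with 25 N.
- bar_top (a point): Point on the rail at z = 260 mm, the level of the bar's top edge, above the rail's origin. One square notch in that edge, 25 mm wide (y), 8 mm deep, floor at z = 252. The bar is clamped at a different place along y each time: the notch's middle lies anywhere from y = -50 to +50 mm and is NOT measured; see it in the cameras or feel for it.
- hook: Loose offset S-hook of steel strap 20 mm wide (y), 5 mm thick, 220 g, standing upright. Origin: middle of the crown's underside, the face that sits on the bar; z up, -x towards the lower curl. Upper throat x -5 to +5 mm, open downwards, between the rear leg (x +5 to +10, to z = -30, then flared out to x = 15, z = -40) and the shank (x -10 to -5, to z = -74).
- hook_crown (a point): Centre of the hook's crown, 14 mm above the hook's origin. The crown is a solid block 20 x 20 mm and 28 mm tall (z 0 to +28 in the hook's frame), to be gripped from above across y. Let go on the bar, the hook leans nose-down by up to 0.15 rad; it sinks 8 mm where it drops into the notch.
- hook_curl (a point): Middle of the top face of the lower curl's floor, at (-86, 0, -90) mm in the hook's frame. The strap slopes down from the shank's foot to this flat floor (x -70 to -102, top z = -90, underside z = -95), closed by an upturned tip (x -107 to -102, top z = -65).
- stand: Fixed dark stand holding the hook at the start; origin on the table under its stub, axes as the hook's. Base plate 170 x 60 x 8 mm centred at x = -45 mm; stub 7 mm (x) by 16 mm, top at z = 125 mm, inside the hook's throat, the hook's origin on its top; pad with top at z = 30 mm under the lower curl. Lift the hook 45 mm or more straight up to clear the stub.
- tin: Loose open steel tin of brass jets, 66 (x) x 94 (y) x 40 mm high, 140 to 280 g. Origin: centre of its underside, z up. Rigid handle: uprights at y = +-49.5 mm and a straight strap on top along y, 104 mm long, 8 mm thick (x), z = 104 to 114 mm. The opening under the strap is 64 mm high above the rim.
- tin_handle (a point): Middle of the underside of the tin's handle strap, 104 mm above the tin's underside, axes as the tin's. Grip the strap from above across its thickness (x), about 29 mm to one side of this middle, so that the middle is left free for the hook.
- float_bowl: Bystander: blue float bowl, 68 mm across, 42 mm high. Origin under its centre.
- manifold: Bystander: cast aluminium intake manifold, 75 x 110 mm, 69 mm high. Origin under its centre.
- funnel: Bystander: yellow plastic funnel standing mouth down, 100 mm across, 115 mm high. Origin under its centre.
- gauge: Bystander: round steel air density gauge lying on its back, 90 mm across, 35 mm high. Origin under its centre.
- screwdriver: Bystander: screwdriver lying on the shelf along its x. Origin under its middle.
- jar: Bystander: amber glass jar, 60 mm across, 85 mm high. Origin under its centre.

How it is judged:
On the way:
1. the hook hangs on the bar, dropped home in the notch, lower curl towards the robot, and the fingers have let go of it (z of hook in the frame of rail between 0.246 and 0.2555 m and x of hook in the frame of rail between -0.006 and 0.006 m and y of hook in the frame of rail between -0.09 and 0.09 m and angle between hook's own z axis and vertical below 0.25 rad and angle between the x axis of hook and the x axis of rail, either way round below 0.35 rad and x of hook_curl in the frame of rail below -0.04 m and contact force between the fingers and hook below 0.1 N), for 0.3 s.
At the end, for the whole second after the job is handed in: Hook sunk home in the notch (origin 246-255.5 mm up, lean under 0.25 rad, within 0.35 rad of square), curl on the robot's side; tin hanging by its handle in the lower curl (handle middle within 30 mm of the curl sideways, 20 mm above its floor), lean under 0.4 rad, off the table, both at rest (z of hook in the frame of rail between 0.246 and 0.2555 m and x of hook in the frame of rail between -0.006 and 0.006 m and y of hook in the frame of rail between -0.09 and 0.09 m and angle between hook's own z axis and vertical below 0.25 rad and angle between the x axis of hook and the x axis of rail, either way round below 0.35 rad and x of hook_curl in the frame of rail below -0.04 m and x of tin_handle in the frame of hook_curl between -0.022 and 0.032 m and y of tin_handle in the frame of hook_curl between -0.03 and 0.03 m and z of tin_handle in the frame of hook_curl between -0.006 and 0.02 m and angle between tin's own z axis and vertical below 0.4 rad and contact force between tin and hook above 0.6 N and height (world z) of tin above 0.01 m and linear speed of each of tin, hook below 0.08 m/s); the robot touches nothing.
It fails at once if the hook is pressed against the rail with more than 25 N (contact force between hook and rail above 25 N).
It fails at once if the tin is forced against the hook with more than 25 N (contact force between tin and hook above 25 N).
It fails at once if the tin is tipped by more than 0.6 rad (angle between tin's own z axis and vertical above 0.6 rad).
It fails at once if a bystander is moved by more than 20 mm (distance of any of float_bowl, manifold, funnel, gauge, screwdriver, jar from where it was at the start of the episode above 0.02 m).
It also fails if it takes over 72 s, if anything falls off the work surface, if the arm or the gripper's body presses on something with over 40 N, if the wrist force passes 120 N, or if a joint passes its speed limit or range.

## Working session

There is one attempt and no reset: what is moved stays moved. The work goes in short steps, Python scripts to look and compute and a tool call to move; the robot and the scene stay as the last step left them, time stands still between calls to the robot, and variables do not carry over. Pictures are saved under pics/ and viewed, at most 10 in all, crops included, and the job is handed in when it is done.

Besides the shell and the picture viewer there is one more tool, called after "Request:" as name(argument=value, ...) on one line, values as JSON. jog_arm: Moves the arm, as the interface text tells. Its arguments: {"type":"object","properties":{"motion":{"type":"array"},"grip_force":{"type":"number"}},"required":["motion"]}

```bash
mkdir -p pics; cat > h.py <<'E'
import numpy as np, cv2
from station import bot
def ray(c,p):
    K=c["camera_matrix"];T=np.array(c["T"]);d=T[:3,:3]@np.linalg.inv(K)@np.array([p[0],p[1],1.]);return T[:3,3],d/np.linalg.norm(d)
def onz(c,p,z):
    o,d=ray(c,p);return o+d*(z-o[2])/d[2]
def tri(c1,p1,c2,p2):
    o1,d1=ray(c1,p1);o2,d2=ray(c2,p2)
    s=np.linalg.lstsq(np.c_[d1,-d2],o2-o1,rcond=None)[0]
    a=o1+d1*s[0];b=o2+d2*s[1];return (a+b)/2,np.linalg.norm(a-b)
def proj(c,P):
    T=np.linalg.inv(np.array(c["T"]));q=T[:3,:3]@np.array(P)+T[:3,3];q=np.array(c["camera_matrix"])@q;return q[:2]/q[2]
def save(n,im): cv2.imwrite("pics/"+n+".png",im[:,:,::-1])
E
python3 - <<'E'
from h import *
np.set_printoptions(precision=3,suppress=True)
a=bot.read_camera("scene");b=bot.read_camera("side")
save("scene0",a["pixels"]);save("side0",b["pixels"])
print(np.array(a["T"])[:3],np.array(b["T"])[:3])
for n in ["rail","bar_top","hook","hook_crown","hook_curl","stand","tin","tin_handle","float_bowl","manifold","funnel","gauge","screwdriver","jar"]:
    x=bot.tip_of(n,a)[:2];y=bot.tip_of(n,b)[:2]
    print(n,[(np.round(i["xy"]),round(i["score"],2)) for i in x],[(np.round(i["xy"]),round(i["score"],2)) for i in y],tri(a,x[0]["xy"],b,y[0]["xy"]) if x and y else "")
o=bot.get_obs();print(o)
E
```

```text
[[ 0.63   0.621 -0.466  1.02 ]
 [ 0.776 -0.49   0.396 -0.384]
 [ 0.017 -0.611 -0.791  0.951]] [[-0.85  -0.351  0.392  0.156]
 [-0.526  0.54  -0.657  0.677]
 [ 0.019 -0.765 -0.644  0.837]]
rail [] [] 
bar_top [(array([327., 211.]), 0.71)] [(array([319., 210.]), 0.98)] (array([0.573, 0.017, 0.26 ]), np.float64(0.01000031707625748))
hook [(array([363., 170.]), 0.57)] [(array([314., 360.]), 0.65)] (array([0.435, 0.254, 0.123]), np.float64(0.017077477412036794))
hook_crown [(array([365., 165.]), 0.97), (array([404., 324.]), 0.25)] [(array([307., 356.]), 0.94), (array([186., 436.]), 0.43)] (array([0.441, 0.259, 0.14 ]), np.float64(0.00599874799023494))
hook_curl [(array([337., 176.]), 0.71)] [(array([345., 410.]), 0.56)] (array([0.353, 0.256, 0.035]), np.float64(0.0033525630067937654))
stand [(array([355., 201.]), 0.95)] [(array([308., 398.]), 0.62)] (array([0.436, 0.255, 0.003]), np.float64(0.005516818607468118))
tin [(array([186., 311.]), 0.73)] [(array([418., 249.]), 0.67)] (array([ 0.437, -0.279, -0.001]), np.float64(0.014766944419467253))
tin_handle [(array([170., 288.]), 0.61)] [(arr
[... 833 characters left out ...]
0.148,  0.159]), np.float64(0.14564293170605686))
jar [(array([158., 418.]), 0.56), (array([304., 231.]), 0.32)] [(array([378., 202.]), 0.63)] (array([ 0.624, -0.434, -0.001]), np.float64(0.010751209823949939))
{'t': 1.5, 'q': array([ 1.237,  0.477,  0.022,  1.555, -0.011,  1.109, -0.083]), 'joint_vel': array([ 0.   ,  0.001, -0.001, -0.   , -0.001,  0.001,  0.001]), 'joint_torque': array([  0.   , -59.632,   1.607, -28.154,   0.013,   0.002,  -0.   ]), 'eef_pos': array([ 0.151, -0.658,  0.231]), 'tool_rot': array([0.   , 0.994, 0.113, 0.   ]), 'contact_force': array([ 0.071, -0.103,  0.751]), 'torque': array([ 0.048, -0.015,  0.014]), 'grasp_force': 0.0, 'gripper_width': 0.9996772310194801}
```

View pics/scene0.png

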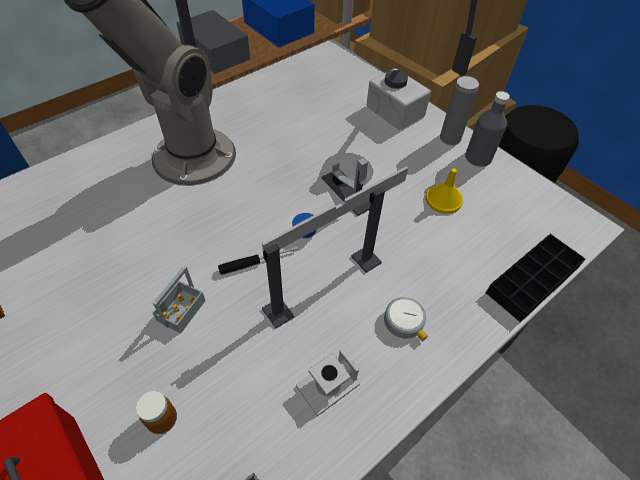

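View pics/side0.png

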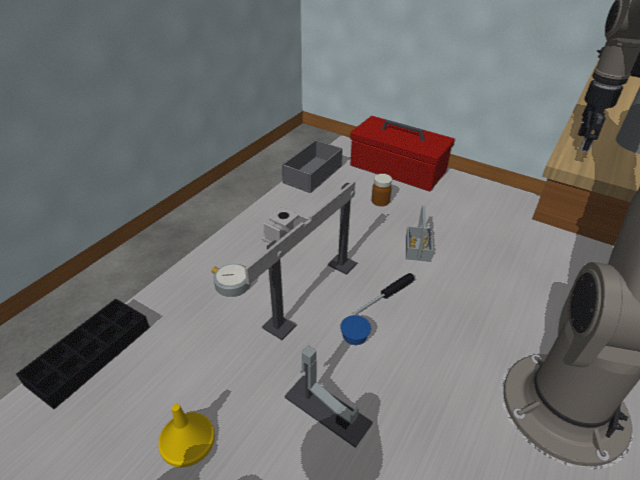

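```bash
python3 - <<'E'
from h import *
a=cv2.imread("pics/scene0.png")[:,:,::-1];b=cv2.imread("pics/side0.png")[:,:,::-1]
R=lambda im,x,y,w,h,s:cv2.resize(im[y:y+h,x:x+w],None,fx=s,fy=s,interpolation=cv2.INTER_CUBIC)
C=np.zeros((600,800,3),np.uint8)
def put(p,x,y):
    h,w=p.shape[:2];C[y:y+h,x:x+w]=p[:600-y,:800-x]
put(R(a,255,165,160,100,2.5),0,0)
put(R(b,235,175,130,110,3),405,0)
put(R(b,280,340,100,105,2.5),0,335)
put(R(a,145,260,65,75,3.5),255,335)
put(R(b,400,200,45,65,4),490,335)
put(R(a,318,148,50,65,2.5),675,335)
save("comp",C)
E
```

```text
(no output)
```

View pics/comp.png

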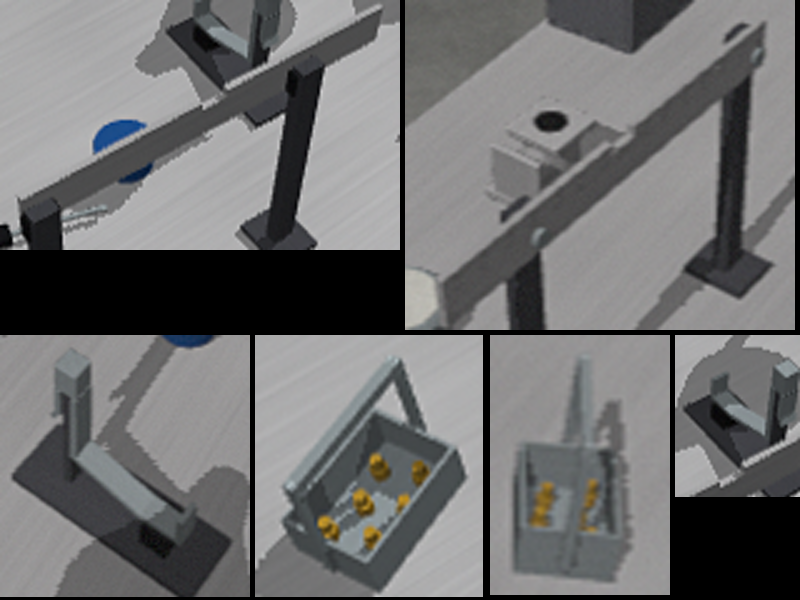

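```bash
python3 - <<'E'
from h import *
from scipy.optimize import least_squares
np.set_printoptions(precision=4,suppress=True)
a=bot.read_camera("scene");b=bot.read_camera("side")
for n,p,q in [("end+",(407,168.2),(246.7,266.7)),("end-",(262.2,245),(355,183.3)),("notch",(339.8,205),(307.3,221.5))]: print(n,tri(a,p,b,q),onz(a,p,.26),onz(b,q,.26))
def m(v,P): c,s=np.cos(v[2]),np.sin(v[2]);return [v[0]+c*P[0]-s*P[1],v[1]+s*P[0]+c*P[1],P[2]]
obs=[(a,(407,168.2),(.003,.18,.26)),(a,(262.2,245),(.003,-.18,.26)),(b,(246.7,266.7),(-.003,.18,.26)),(b,(355,183.3),(-.003,-.18,.26))]
f=lambda v:np.concatenate([proj(c,m(v,P))-p for c,p,P in obs])
r=least_squares(f,[.57,.017,0]);print("rail",r.x,r.fun)
print("tin strap ends",onz(a,(185,266.6),.114),onz(a,(155,303.7),.114))
for p in [(12,475),(60,425),(230,540),(185,597)]: print("base",onz(b,(p[0]/2.5+280,(p[1]-335)/2.5+340),.008))
# hook top centre, curl tip
print("hook crown top",onz(b,(72/2.5+280,(353-335)/2.5+340),.153))
for n in ["tin_handle","hook_crown","hook_curl","tin","stand"]:
    x=bot.tip_of(n,a)[:1];y=bot.tip_of(n,b)[:1]
    z={"tin_handle":.104,"hook_crown":.139,"hook_curl":.035,"tin":0,"stand":0}[n]
    print(n,onz(a,x[0]["xy"],z) if x else 0,onz(b,y[0]["xy"],z) if y else 0)
E
```

```text
end+ (array([0.5893, 0.2284, 0.2598]), np.float64(0.004223427822257764)) [0.5909 0.2298 0.26  ] [0.5874 0.2273 0.26  ]
end- (array([ 0.5617, -0.1266,  0.254 ]), np.float64(0.00345940487278744)) [ 0.5673 -0.128   0.26  ] [ 0.5566 -0.1201  0.26  ]
notch (array([0.5754, 0.0518, 0.2536]), np.float64(0.004640704116114975)) [0.5814 0.0491 0.26  ] [0.5692 0.0569 0.26  ]
rail [ 0.576   0.051  -0.0702] [ 0.4275  0.0788 -0.6171 -0.0926 -0.4328  1.4588  0.2972 -2.1821]
tin strap ends [ 0.4164 -0.2372  0.114 ] [ 0.4588 -0.3296  0.114 ]
base [0.4765 0.2809 0.008 ]
base [0.4698 0.2225 0.008 ]
base [0.3052 0.2371 0.008 ]
base [0.3127 0.294  0.008 ]
hook crown top [0.4408 0.2479 0.153 ]
tin_handle [ 0.4388 -0.2862  0.104 ] [ 0.4309 -0.2807  0.104 ]
hook_crown [0.435  0.2682 0.139 ] [0.4311 0.2513 0.139 ]
hook_curl 0 [0.3535 0.2579 0.035 ]
tin [ 0.4294 -0.2795  0.    ] [ 0.4323 -0.2854  0.    ]
stand [0.432 0.259 0.   ] [0.4376 0.2601 0.    ]
```

```bash
cat >> h.py <<'E'
from scipy.spatial.transform import Rotation as Ro
np.set_printoptions(precision=4,suppress=True)
def go(*W):
    "W: (x,y,z,heading) tool down; prints turn and shift mm from the present pose"
    o=bot.get_obs();w=o["tool_rot"];R=Ro.from_quat([w[1],w[2],w[3],w[0]])
    print("pos",o["eef_pos"],"head",np.arctan2(*R.as_matrix()[[1,0],[0,0]]),"F",o["contact_force"],"t",round(o["t"],2),"q",o["q"])
    for x,y,z,h in W:
        T=Ro.from_euler("z",h)*Ro.from_euler("x",np.pi)
        print((R.inv()*T).as_rotvec(),R.inv().apply(np.array([x,y,z])-o["eef_pos"])*1000)
E
python3 -c "
from h import *
go((.43,-.25,.32,.2267),(.45,0,.32,-.08),(.436,.255,.25,-.08))"
```

```text
pos [ 0.1511 -0.6579  0.2313] head 0.2257571992542517 F [-0.791   0.5362 -0.4642] t 2.1 q [ 1.2369  0.477   0.0224  1.5554 -0.0115  1.1093 -0.0831]
[-0.      0.     -0.0009] [ 363.1211 -335.1006  -88.703 ]
[-0.      0.      0.3058] [ 438.5747 -574.2799  -88.6984]
[-0.      0.      0.3058] [ 482.0116 -825.9413  -18.6929]
```

Request:
jog_arm(motion=[[0,0,0.1,60,-20,-60,85],[0,0,0.2,110,-70,-88,85],[0,0,0.306,160,-120,-88,85],[0,0,0.306,210,-170,-88,85],[0,0,0.306,255,-215,-88,85],[0,0,0.306,300,-260,-88,85],[0,0,0.306,335,-310,-88,85],[0,0,0.306,360,-360,-88,85],[0,0,0.306,375,-415,-88,85],[0,0,0.306,395,-470,-88,85]], grip_force=60)

```text
t: 3.35
eef_pos: [0.4268, -0.1403, 0.3196]
tool_rot: [0.0, 0.999, -0.04, 0.0]
contact_force: [0.7, 0.1, -0.4]
gripper_width: 0.998
grasp_force: 0.0
```

```bash
python3 -c "
from h import *
go((.45,0,.32,-.08),(.436,.255,.25,-.08))"
```

```text
pos [ 0.4268 -0.1403  0.3196] head -0.08008951641029151 F [ 0.7469  0.1478 -0.4334] t 3.35 q [ 0.4739  0.033  -0.3004  1.9339  0.0108  1.1752 -1.4814]
[ 0.0003 -0.001  -0.0001] [  11.9038 -141.7087   -0.4277]
[ 0.0003 -0.001  -0.0001] [ -22.5227 -394.7912   69.4656]
```

Request:
jog_arm(motion=[[0,0,0,5,-55,0,60],[0,0,0,10,-110,0,60],[0,0,0,10,-165,0,60],[0,0,0,5,-220,0,60],[0,0,0,-5,-275,20,60],[0,0,0,-15,-330,40,60],[0,0,0,-22,-395,69,60],[0,0,0,-22,-395,69,60],[0,0,0,-22,-395,69,60]])

```text
t: 4.47
eef_pos: [0.4361, 0.2532, 0.2501]
tool_rot: [0.0, 0.999, -0.04, -0.0]
contact_force: [-0.1, 0.4, 0.5]
gripper_width: 0.703
grasp_force: 0.0
```

```bash
cat >> h.py <<'E'
def wray(c,o,p):
    K=c["camera_matrix"];u=np.array([(p[0]-K[0][2])/K[0][0],(p[1]-K[1][2])/K[1][1]]);r=np.hypot(*u)
    d=np.array([*(np.sin(r)*u/max(r,1e-9)),np.cos(r)])
    w=o["tool_rot"];R=Ro.from_quat([w[1],w[2],w[3],w[0]]).as_matrix();X=np.array(c["tool_from_camera"])
    return o["eef_pos"]+R@X[:3,3],R@X[:3,:3]@d
def wonz(c,o,p,z):
    a,d=wray(c,o,p);return a+d*(z-a[2])/d[2]
def wproj(c,o,P):
    K=c["camera_matrix"];w=o["tool_rot"];R=Ro.from_quat([w[1],w[2],w[3],w[0]]).as_matrix();X=np.array(c["tool_from_camera"])
    q=X[:3,:3].T@(R.T@(np.array(P)-o["eef_pos"])-X[:3,3]);n=np.hypot(q[0],q[1]);t=np.arctan2(n,q[2])
    return np.array([K[0][2]+K[0][0]*t*q[0]/n,K[1][2]+K[1][1]*t*q[1]/n])
E
python3 -c "
from h import *
go((.436,.255,.25,-.08))
o=bot.get_obs();c=bot.read_camera('wrist');save('w1',c['pixels'])
print(c['tool_from_camera'],c['camera_matrix'])
for n,z in [('hook_crown',.139),('hook_curl',.035),('stand',0.008),('float_bowl',0)]:
  for x in bot.tip_of(n,c)[:2]: print(n,x['xy'],x['score'],wonz(c,o,x['xy'],z))
"
```

```text
pos [0.4361 0.2532 0.2501] head -0.0790367871699536 F [-0.0783  0.4024  0.5227] t 4.47 q [-0.069   0.2414 -0.6704  1.8984  0.1709  1.0598 -2.4593]
[0.0005 0.0007 0.001 ] [-0.2298 -1.8299  0.0621]
[[-0.     -0.9448 -0.3275  0.0837]
 [ 1.     -0.0002  0.0004  0.0002]
 [-0.0005 -0.3275  0.9448 -0.1431]
 [ 0.      0.      0.      1.    ]] [[371.6483   0.     317.8292]
 [  0.     371.6483 238.4134]
 [  0.       0.       1.    ]]
hook_crown [316.0, 231.6] 0.93 [0.4369 0.2541 0.139 ]
hook_curl [314.0, 276.6] 0.72 [0.3531 0.2634 0.035 ]
stand [316.1, 191.2] 0.74 [0.439  0.2543 0.008 ]
```

View pics/w1.png

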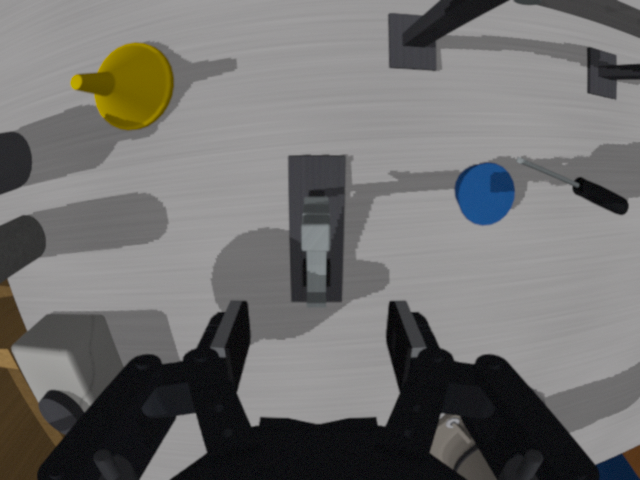

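Request:
jog_arm(motion=[[0,0,0.01,1,-1,60,60],[0,0,0.01,1,-1,100,60],[0,0,0.01,1,-1,128,60],[0,0,0.01,1,-1,128,60],[0,0,0.01,1,-1,128,5],[0,0,0.01,1,-1,128,5],[0,0,0.01,1,-1,128,5],[0,0,0.01,1,-1,128,5],[0,0,0.01,1,-1,128,5],[0,0,0.01,1,-1,128,5]])

```text
t: 5.98
eef_pos: [0.4384, 0.2545, 0.1239]
tool_rot: [-0.0, 0.999, -0.045, 0.001]
contact_force: [0.6, -1.2, 7.9]
gripper_width: 0.224
grasp_force: 58.7
```

Request:
jog_arm(motion=[[0,0,0,0,0,0,5],[0,0,0,0,0,-20,5],[0,0,0,0,0,-50,5],[0,0,0,0,0,-90,5],[0,0,0,0,0,-140,5],[0,0,0,0,0,-190,5],[0,0,0,0,0,-216,5],[0,0,0,0,0,-216,5]], grip_force=100)

```text
t: 6.98
eef_pos: [0.4379, 0.2547, 0.3404]
tool_rot: [-0.001, 0.999, -0.045, 0.002]
contact_force: [-0.6, 0.1, -2.4]
gripper_width: 0.212
grasp_force: 98.1
```

```bash
python3 -c "
from h import *
go((.5754,.0518,.34,-.072),(.5754,.0518,.30,-.072))
a=bot.read_camera('scene');b=bot.read_camera('side')
o=bot.get_obs();p=o['eef_pos'];h=-.09
P=p+[-.086*np.cos(h),-.086*np.sin(h),-.089]
print('curl exp',P,proj(a,P),proj(b,P))
for n in ['hook_crown','hook_curl','bar_top']:
  x=bot.tip_of(n,a)[:1];y=bot.tip_of(n,b)[:1]
  print(n,x,y,tri(a,x[0]['xy'],b,y[0]['xy']) if x and y else '')
C=np.zeros((480,800,3),np.uint8)
C[:,:400]=cv2.resize(b['pixels'][90:330,220:420],None,fx=2,fy=2)
C[:,400:]=cv2.resize(a['pixels'][60:300,240:440],None,fx=2,fy=2)
save('lift',C)
"
```

```text
pos [0.4379 0.2547 0.3404] head -0.0902994677614074 F [-0.5613  0.0591 -2.3507] t 6.97 q [-0.035   0.1621 -0.6874  1.7725  0.1101  1.2409 -2.4124]
[-0.002  -0.0041 -0.0183] [155.188  189.7028   0.6211]
[-0.002  -0.0041 -0.0183] [155.0244 189.7851  40.6207]
curl exp [0.3512 0.2613 0.2483] [343.5521 111.0907] [351.7398 340.7858]
hook_crown [{'xy': [371.6, 89.0], 'score': 0.68}] [{'xy': [305.8, 270.8], 'score': 0.65}] (array([0.4351, 0.2606, 0.3562]), np.float64(0.0032648587260165414))
hook_curl [{'xy': [344.4, 108.1], 'score': 0.71}] [{'xy': [353.6, 338.9], 'score': 0.82}] (array([0.3492, 0.2629, 0.2557]), np.float64(0.0032783007989467335))
bar_top [{'xy': [321.3, 211.5], 'score': 0.85}] []
```

View pics/lift.png

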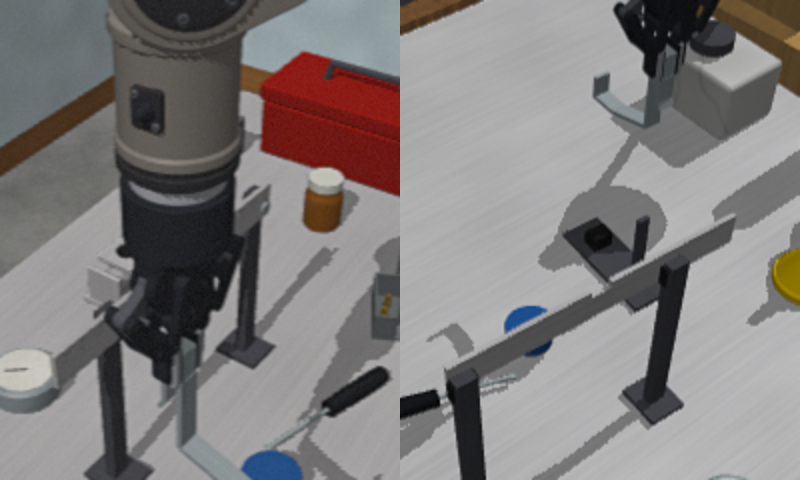

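Request:
jog_arm(motion=[[0,0,-0.01,40,45,0,5],[0,0,-0.018,80,90,0,5],[0,0,-0.018,110,140,0,5],[0,0,-0.018,115,190,0,5],[0,0,-0.018,115,190,0,5],[0,0,-0.018,115,190,0,5]])

```text
t: 8.12
eef_pos: [0.5345, 0.0551, 0.338]
tool_rot: [-0.0, 0.999, -0.036, -0.0]
contact_force: [0.6, 0.5, -1.9]
gripper_width: 0.221
grasp_force: 98.3
```

```bash
python3 -c "
from h import *
go((.5754,.0518,.34,-.072))
o=bot.get_obs();c=bot.read_camera('wrist')
im=c['pixels'].copy()
# rectify top view at z=.26 : x .52-.62 , y -.14..0.24 ; 2.1 px/mm
ys=np.arange(.24,-.14,-.0005);xs=np.arange(.66,.52,-.0005)
m=np.array([[wproj(c,o,(x,y,.26)) for y in ys] for x in xs],np.float32)
t=cv2.remap(im,m[...,0],m[...,1],cv2.INTER_CUBIC);print(t.shape)
C=np.zeros((600,800,3),np.uint8);C[:280,:760]=t[:280,:760];w=cv2.resize(im,(400,300));C[290:590,:400]=w
save('w2',C)
"
```

```text
pos [0.5345 0.0551 0.338 ] head -0.07201550927459795 F [ 0.6484  0.4577 -1.8822] t 8.12 q [ 0.2463  0.2067 -0.5421  1.7158  0.1109  1.2502 -1.9644]
[-0.0007  0.0006 -0.    ] [40.9938  0.3451 -2.0391]
(280, 760, 3)
```

View pics/w2.png

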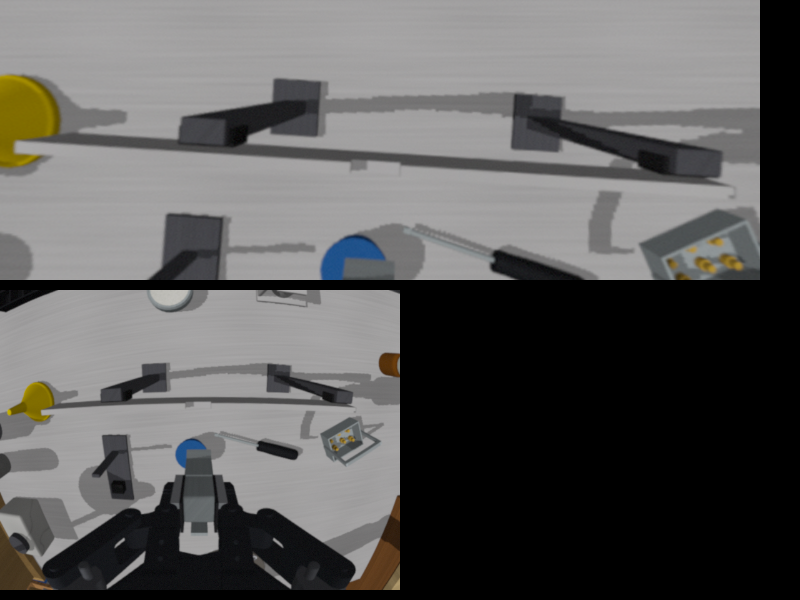

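```bash
python3 -c "
import cv2,numpy as np
t=cv2.imread('pics/w2.png',0)[:280,:760].astype(int)
for c in (120,300,340,375,410,450,550): print(c,t[130:190,c])
P=[]
for c in list(range(60,175,3))+list(range(250,340,3))+list(range(410,620,3)):
  r=120+np.argmax(np.diff(t[120:200,c])); P.append((c,r))
P=np.array(P);f=np.polyfit(P[:,0],P[:,1],1);print(f,'back edge x at col375',.66-.0005*np.polyval(f,375),'yaw',np.arctan(f[0]),np.std(P[:,1]-np.polyval(f,P[:,0])))
"
```

```text
120 [158 158 159 159 154 127  96  77  78  76  75  76  76  75  75  77  95 120
 142 156 161 161 161 161 162 162 161 161 161 161 162 162 162 162 161 160
 160 161 161 161 161 160 160 160 159 159 160 162 163 163 161 160 160 160
 161 161 161 162 163 163]
300 [ 67  68  69  69  73  97 130 153 158 160 160 159 159 158 157 156 140 111
  85  73  73  72  71  72  73  72  73  83 106 136 154 163 164 164 163 163
 163 163 163 162 162 161 160 161 159 158 158 158 158 158 156 155 155 157
 159 159 157 157 156 158]
340 [158 158 160 160 161 161 160 159 160 161 160 160 160 159 158 160 160 158
 150 130  98  77  70  72  73  71  70  72  72  77  94 122 147 161 164 164
 163 164 164 164 164 164 163 162 161 160 159 160 161 161 159 159 158 158
 160 161 159 159 160 161]
375 [159 158 158 160 161 161 161 160 160 160 160 160 161 161 160 160 159 160
 161 160 152 132 103  80  73  72  71  70  72  81 105 137 157 163 163 164
 163 163 163 164 164 163 162 160 160 159 160 162 163 163 161 160 159 159
 160 162 162 162 162 162]
410 [158 158 159 161 162 161 160 159 160 160 160 160 160 159 159 159 159 159
 160 159 158 158 154 138 106  83  72  73  74  72  73  72  73  74  81 102
 130 152 162 164 163 163 163 163 164 163 163 162 163 164 162 161 161 161
 161 162 163 163 164 164]
450 [158 158 159 159 159 158 158 159 159 159 161 161 159 159 160 160 160 159
 159 159 157 157 158 159 157 151 130  98  77  72  73  73  73  73  73  74
  75  89 115 142 157 162 163 163 163 162 163 163 163 162 161 160 160 159
 159 161 163 162 163 162]
550 [ 33  41  45  45  48  55  63  70  73  72  69  72  72  71  70  71  70  73
  72  72  80 103 133 153 156 155 155 156 156 157 158 153 137 111  88  77
  74  74  74  74  74  74  77  81 104 138 161 164 163 164 164 163 163 164
 164 164 162 159 157 156]
[3.62934869e-02 1.40433520e+02] back edge x at col375 0.5829782112039911 yaw 0.03627756405950321 11.3162409518045
```

Request:
jog_arm(motion=[[0,0,0,20,0,0,5],[0,0,0,39.5,-0.5,0,5],[0,0,0,39.5,-0.5,0,5],[0,0,0,39.5,-0.5,20,5],[0,0,0,39.5,-0.5,35,5],[0,0,0,39.5,-0.5,45,5],[0,0,0,39.5,-0.5,50,5],[0,0,0,39.5,-0.5,50,5]])

```text
t: 9.18
eef_pos: [0.5741, 0.0522, 0.2882]
tool_rot: [0.0, 0.999, -0.036, -0.0]
contact_force: [-0.2, -0.6, -2.1]
gripper_width: 0.211
grasp_force: 98.3
```

```bash
python3 -c "
from h import *
go((.574,.0525,.27,-.07))
a=bot.read_camera('scene');b=bot.read_camera('side')
C=np.zeros((480,800,3),np.uint8)
C[:,:400]=cv2.resize(b['pixels'][150:270,260:360],None,fx=4,fy=4,interpolation=cv2.INTER_CUBIC)
C[:,400:]=cv2.resize(a['pixels'][140:260,285:385],None,fx=4,fy=4,interpolation=cv2.INTER_CUBIC)
save('entry',C)
"
```

```text
pos [0.5741 0.0522 0.2882] head -0.07209539592511142 F [-0.2044 -0.6303 -2.0574] t 9.18 q [ 0.2224  0.3124 -0.5264  1.7002  0.1682  1.1744 -1.9912]
[ 0.0001  0.0002 -0.0021] [-0.0948 -0.3311 18.2448]
```

View pics/entry.png

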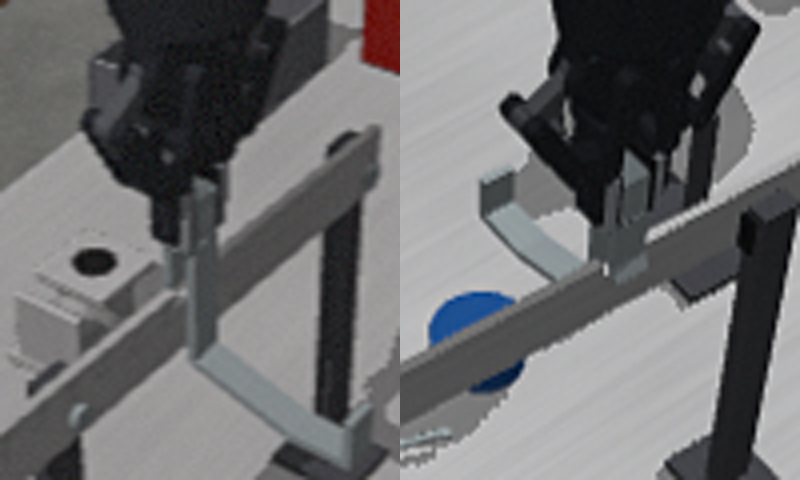

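Request:
jog_arm(motion=[[0,0,0,0,0,8,5],[0,0,0,0,0,16,5],[0,0,0,0,0,22,5],[0,0,0,0,0,25,5],[0,0,0,0,0,25,5]])

```text
t: 9.9
eef_pos: [0.5745, 0.052, 0.2631]
tool_rot: [-0.0, 0.999, -0.036, 0.0]
contact_force: [4.3, 0.7, -4.7]
gripper_width: 0.209
grasp_force: 98.2
```

Request:
jog_arm(motion=[[0,0,0,1,0,0,5],[0,0,0,2,0,0,5],[0,0,0,2,0,0,5]])

```text
t: 10.28
eef_pos: [0.5757, 0.052, 0.2632]
tool_rot: [0.0, 0.999, -0.036, -0.0]
contact_force: [-0.3, 0.9, -1.4]
gripper_width: 0.213
grasp_force: 98.2
```

Free in the throat. Lower gently.

Request:
jog_arm(motion=[[0,0,0,0,0,1.5,5],[0,0,0,0,0,3,5],[0,0,0,0,0,4.5,5],[0,0,0,0,0,4.5,5]])

```text
t: 10.78
eef_pos: [0.5761, 0.052, 0.2593]
tool_rot: [0.0, 0.999, -0.036, 0.0]
contact_force: [-3.4, -0.5, 4.4]
gripper_width: 0.218
grasp_force: 101.5
```

Request:
jog_arm(motion=[[0,0,0,-0.8,0,0,5],[0,0,0,-0.8,1,0,5],[0,0,0,-0.8,2,0,5],[0,0,0,-0.8,3,0,5],[0,0,0,-0.8,3,0,5]])

```text
t: 11.4
eef_pos: [0.5755, 0.0499, 0.2591]
tool_rot: [-0.001, 0.999, -0.036, 0.001]
contact_force: [0.3, 4.7, 4.1]
gripper_width: 0.217
grasp_force: 104.2
```

Request:
jog_arm(motion=[[0,0,0,0,-1,0,5],[0,0,0,0,-2,0,5],[0,0,0,0,-3,0,5],[0,0,0,0,-4,0,5],[0,0,0,0,-5,0,5],[0,0,0,0,-6,0,5],[0,0,0,0,-6,0,5]])

```text
t: 12.28
eef_pos: [0.5756, 0.0507, 0.2586]
tool_rot: [0.003, 0.999, -0.038, -0.0]
contact_force: [0.4, -5.0, 6.4]
gripper_width: 0.214
grasp_force: 103.4
```

Request:
jog_arm(motion=[[0,0,0,0,0,0,5],[0,0,0,0,0,0,5]])

```text
t: 12.52
eef_pos: [0.5756, 0.0507, 0.2586]
tool_rot: [0.003, 0.999, -0.038, -0.0]
contact_force: [0.7, -3.8, 7.1]
gripper_width: 0.214
grasp_force: 103.4
```

```bash
python3 -c "
from h import *
go((.5755,.0525,.258,-.07))
a=bot.read_camera('scene');b=bot.read_camera('side');o=bot.get_obs();c=bot.read_camera('wrist')
C=np.zeros((600,800,3),np.uint8)
C[:300,:400]=cv2.resize(b['pixels'][190:250,270:350],None,fx=5,fy=5,interpolation=cv2.INTER_CUBIC)
C[:300,400:]=cv2.resize(a['pixels'][175:235,300:380],None,fx=5,fy=5,interpolation=cv2.INTER_CUBIC)
C[300:,:400]=cv2.resize(c['pixels'][150:300,220:420],None,fx=2,fy=2,interpolation=cv2.INTER_CUBIC)
save('feel',C)
"
```

```text
pos [0.5756 0.0507 0.2586] head -0.07575867170837114 F [ 0.6762 -3.8326  7.054 ] t 12.53 q [ 0.2136  0.3399 -0.5192  1.7334  0.1902  1.12   -2.0113]
[ 0.0054  0.0006 -0.0058] [-0.1926 -1.7898  0.5894]
```

View pics/feel.png

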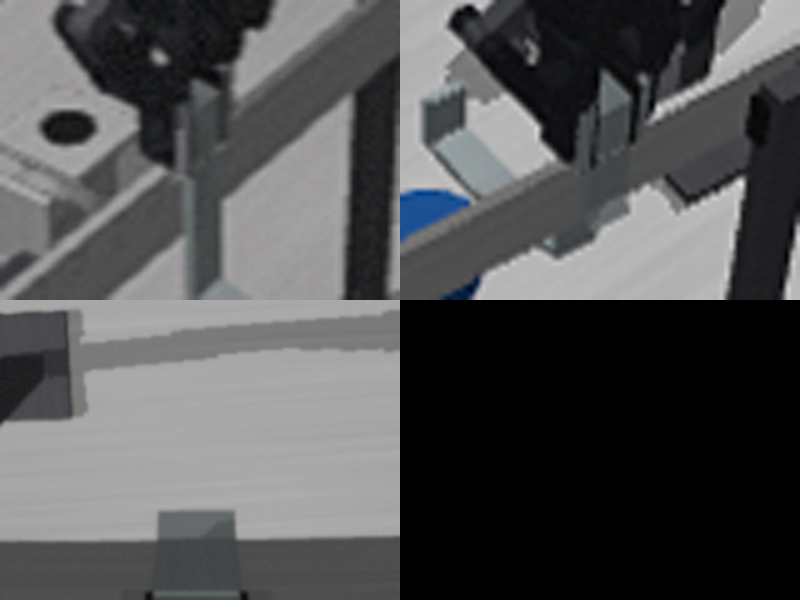

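Request:
jog_arm(motion=[[0,0,0,0,0,-4,5],[0,0,0,0,-8,-4,5],[0,0,0,0,-16,-4,5],[0,0,0,0,-24,-4,5],[0,0,0,0,-24,-4,5],[0,0,0,0,-24,-2.5,5],[0,0,0,0,-24,-1.5,5],[0,0,0,0,-24,-1.5,5]])

```text
t: 13.68
eef_pos: [0.5773, 0.0787, 0.2604]
tool_rot: [0.0, 0.999, -0.036, -0.0]
contact_force: [-0.6, -0.5, -0.9]
gripper_width: 0.22
grasp_force: 99.4
```

```bash
python3 -c "
from h import *
go((.5755,.0525,.260,-.07))"
```

```text
pos [0.5773 0.0787 0.2604] head -0.07264588634452322 F [-0.6199 -0.4857 -0.8862] t 13.68 q [ 0.1759  0.3477 -0.5305  1.7205  0.1924  1.1255 -2.0553]
[ 0.0002  0.     -0.0026] [ 0.1163 26.2296  0.4522]
```

Request:
jog_arm(motion=[[0,0,0,0,0,0,30],[0,0,0,0,0,0,40],[0,0,0,0,0,0,45],[0,0,0,0,0,-4,45],[0,0,0,0,0,-10,45],[0,0,0,0,0,-10,5],[0,0,0,0,0,-10,5],[0,0,0,0,0,-10,5],[0,0,0,0,0,-10,5],[0,0,0,0,0,-10,5]], grip_force=50)

```text
t: 14.92
eef_pos: [0.5775, 0.079, 0.2704]
tool_rot: [-0.0, 0.999, -0.036, 0.0]
contact_force: [0.2, -0.3, 1.5]
gripper_width: 0.216
grasp_force: 51.6
```

```bash
python3 -c "
from h import *
go((.5755,.0525,.270,-.07))
a=bot.read_camera('scene');b=bot.read_camera('side')
for n in ['hook_crown','hook_curl','hook']:
  x=bot.tip_of(n,a)[:1];y=bot.tip_of(n,b)[:1]
  print(n,x,y,tri(a,x[0]['xy'],b,y[0]['xy']) if x and y else '')
"
```

```text
pos [0.5775 0.079  0.2704] head -0.07220221791042787 F [ 0.2277 -0.2512  1.5122] t 14.93 q [ 0.1775  0.3393 -0.5322  1.7082  0.1867  1.1444 -2.0503]
[-0.0001 -0.0004 -0.0022] [-0.0736 26.5499  0.4117]
hook_crown [{'xy': [348.2, 188.6], 'score': 0.59}] [{'xy': [299.0, 219.4], 'score': 0.68}] (array([0.5721, 0.0796, 0.2789]), np.float64(0.0028234370061652175))
hook_curl [{'xy': [324.3, 206.2], 'score': 0.91}] [{'xy': [329.6, 278.2], 'score': 0.61}] (array([0.4979, 0.0826, 0.1585]), np.float64(0.0003100030425271574))
hook [{'xy': [351.0, 197.4], 'score': 0.92}] [{'xy': [301.8, 227.3], 'score': 0.76}] (array([0.5738, 0.0792, 0.2571]), np.float64(0.010212308232160072))
```

Request:
jog_arm(motion=[[0,0,0,0,4,0.5,5],[0,0,0,0,8,0.5,5],[0,0,0,0,12,0.5,5],[0,0,0,0,16,0.5,5],[0,0,0,0,20,0.5,5],[0,0,0,0,22.5,0.5,5],[0,0,0,0,24.5,0.5,5],[0,0,0,0,26.5,0.5,5],[0,0,0,0,26.5,1,5],[0,0,0,0,26.5,1.5,5]])

```text
t: 16.58
eef_pos: [0.5751, 0.0519, 0.2684]
tool_rot: [0.0, 0.999, -0.036, -0.0]
contact_force: [0.8, 0.0, -2.1]
gripper_width: 0.219
grasp_force: 51.1
```

Request:
jog_arm(motion=[[0,0,0,0,0,1,5],[0,0,0,0,0,2,5],[0,0,0,0,0,3,5],[0,0,0,0,0,4,5],[0,0,0,0,0,4.5,5],[0,0,0,0,0,5,5],[0,0,0,0,0,5,5]])

```text
t: 17.45
eef_pos: [0.5756, 0.0525, 0.2639]
tool_rot: [-0.0, 0.999, -0.036, 0.0]
contact_force: [2.9, 0.1, -1.0]
gripper_width: 0.219
grasp_force: 51.1
```

In the notch, no resistance. The last 2 mm, gently.

Request:
jog_arm(motion=[[0,0,0,0,0,0.5,5],[0,0,0,0,0,1,5],[0,0,0,0,0,1.5,5],[0,0,0,0,0,1.5,5]])

```text
t: 17.95
eef_pos: [0.5756, 0.0525, 0.2626]
tool_rot: [-0.0, 0.999, -0.036, 0.0]
contact_force: [2.2, -0.6, 1.1]
gripper_width: 0.218
grasp_force: 51.5
```

Request:
jog_arm(motion=[[0,0,0,0,0,0,30],[0,0,0,0,0,0,40],[0,0,0,0,0,0,45],[0,0,0,0,0,0,45],[0,0,0,0,0,-15,45],[0,0,0,0,0,-50,45],[0,0,0,0,0,-100,85],[0,0,0,0,0,-100,85]])

```text
t: 18.95
eef_pos: [0.5775, 0.0535, 0.3679]
tool_rot: [-0.001, 0.999, -0.036, 0.004]
contact_force: [0.4, -0.4, -0.7]
gripper_width: 0.924
grasp_force: 0.0
```

```bash
python3 -c "
from h import *
a=bot.read_camera('scene');b=bot.read_camera('side')
for n in ['hook_crown','hook_curl','hook','tin_handle','tin']:
  x=bot.tip_of(n,a)[:1];y=bot.tip_of(n,b)[:1]
  print(n,x,y,tri(a,x[0]['xy'],b,y[0]['xy']) if x and y else '')
h=.43
g=lambda z,s:(.4376-s*.029*np.sin(h),-.2834+s*.029*np.cos(h),z,2.0)
go((.44,-.2,.36,2.0),g(.3,1),g(.3,-1))
C=np.zeros((480,800,3),np.uint8)
C[:,:400]=cv2.resize(b['pixels'][190:310,260:360],None,fx=4,fy=4,interpolation=cv2.INTER_CUBIC)
C[:,400:]=cv2.resize(a['pixels'][160:280,285:385],None,fx=4,fy=4,interpolation=cv2.INTER_CUBIC)
save('home',C)
"
```

```text
hook_crown [{'xy': [340.6, 197.8], 'score': 0.64}] [{'xy': [305.4, 215.6], 'score': 0.98}] (array([0.5751, 0.0554, 0.2715]), np.float64(0.0005669337709032383))
hook_curl [{'xy': [317.7, 212.3], 'score': 0.74}] [{'xy': [333.0, 271.0], 'score': 0.64}] (array([0.5029, 0.0597, 0.1582]), np.float64(0.0005382204063445324))
hook [] [{'xy': [307.0, 222.3], 'score': 0.64}] 
tin_handle [{'xy': [168.6, 287.7], 'score': 0.56}] [{'xy': [426.8, 220.3], 'score': 0.72}] (array([ 0.4275, -0.2897,  0.0978]), np.float64(0.00634876872125018))
tin [{'xy': [181.6, 310.5], 'score': 0.71}] [{'xy': [418.2, 250.4], 'score': 0.96}] (array([ 0.4317, -0.2837, -0.0041]), np.float64(0.0037515748839496324))
pos [0.5753 0.0525 0.362 ] head -0.07219981811131643 F [ 0.0268  0.4351 -0.0891] t 19.55 q [ 0.2283  0.2665 -0.531   1.5911  0.1379  1.3221 -1.9644]
[-0.0005  0.0003 -2.0722] [-116.7642  261.6068    2.087 ]
[-0.0005  0.0003 -2.0722] [-127.0721  319.5412   62.0941]
[-0.0005  0.0003 -2.0722] [-99.1536 370.3797  62.0825]
```

View pics/home.png

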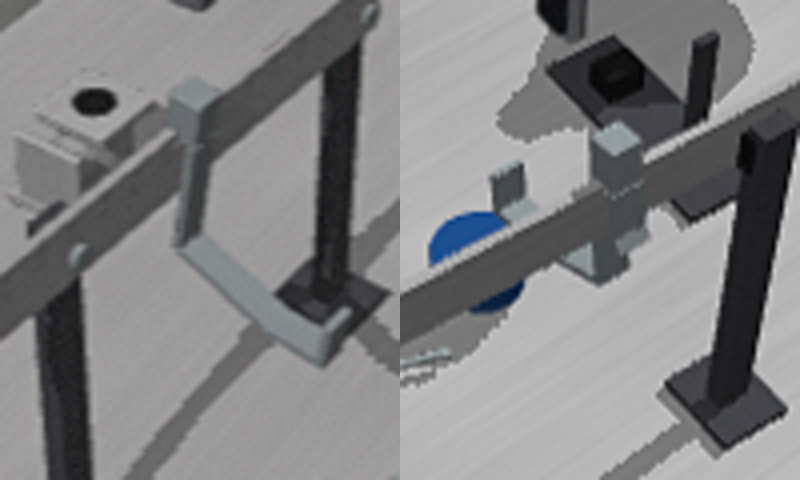

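Request:
jog_arm(motion=[[0,0,-0.18,-10,35,0,60],[0,0,-0.36,-20,75,0,60],[0,0,-0.55,-30,115,0,60],[0,0,-0.73,-40,155,0,60],[0,0,-0.91,-50,195,0,60],[0,0,-1.1,-60,235,0,60],[0,0,-1.28,-70,275,0,60],[0,0,-1.46,-80,310,0,60],[0,0,-1.65,-90,340,20,60],[0,0,-1.83,-99,370,40,60]])

```text
t: 20.8
eef_pos: [0.4496, -0.3105, 0.322]
tool_rot: [0.0, 0.636, 0.772, -0.0]
contact_force: [-0.3, -0.4, -1.0]
gripper_width: 0.706
grasp_force: 0.0
```

Request:
jog_arm(motion=[[0,0,-0.18,0,0,20,60],[0,0,-0.24,0,0,22,60],[0,0,-0.24,0,0,22,60],[0,0,-0.24,0,0,22,60]])

```text
t: 21.3
eef_pos: [0.4502, -0.3094, 0.3007]
tool_rot: [0.0, 0.542, 0.841, -0.0]
contact_force: [0.1, -0.2, -0.9]
gripper_width: 0.699
grasp_force: 0.0
```

```bash
python3 -c "
from h import *
h=.43
g=lambda z,s:(.4376-s*.029*np.sin(h),-.2834+s*.029*np.cos(h),z,2.0)
go(g(.3,-1),g(.092,-1))
o=bot.get_obs();c=bot.read_camera('wrist')
for n,z in [('tin_handle',.104),('tin',0)]:
  for x in bot.tip_of(n,c)[:2]: print(n,x,wonz(c,o,x['xy'],z))
im=c['pixels'];xs=np.arange(.36,.52,.0004);ys=np.arange(-.18,-.39,-.0004)
m=np.array([[wproj(c,o,(x,y,.114)) for y in ys] for x in xs[::-1]],np.float32)
t=cv2.remap(im,m[...,0],m[...,1],cv2.INTER_CUBIC);print(t.shape)
C=np.zeros((600,800,3),np.uint8);C[:t.shape[0],:t.shape[1]]=t;C[400:,550:]=cv2.resize(im,(250,188))[:,:] if 0 else 0
C[400:580,540:780]=cv2.resize(im,(240,180));save('tin',C)
"
```

```text
pos [ 0.4502 -0.3094  0.3007] head 1.9967048308697377 F [ 0.1413 -0.2063 -0.8705] t 21.3 q [ 0.9516  0.2514 -0.5536  1.7502  0.1421  1.1792  0.7836]
[ 0.0003  0.0006 -0.0033] [-0.1341 -0.6164  0.66  ]
[ 0.0003  0.0006 -0.0033] [ -0.0137  -0.6878 208.66  ]
tin_handle {'xy': [314.0, 175.3], 'score': 0.68} [ 0.4344 -0.2853  0.104 ]
tin {'xy': [315.6, 162.8], 'score': 0.74} [ 0.436  -0.2868  0.    ]
(401, 525, 3)
```

View pics/tin.png

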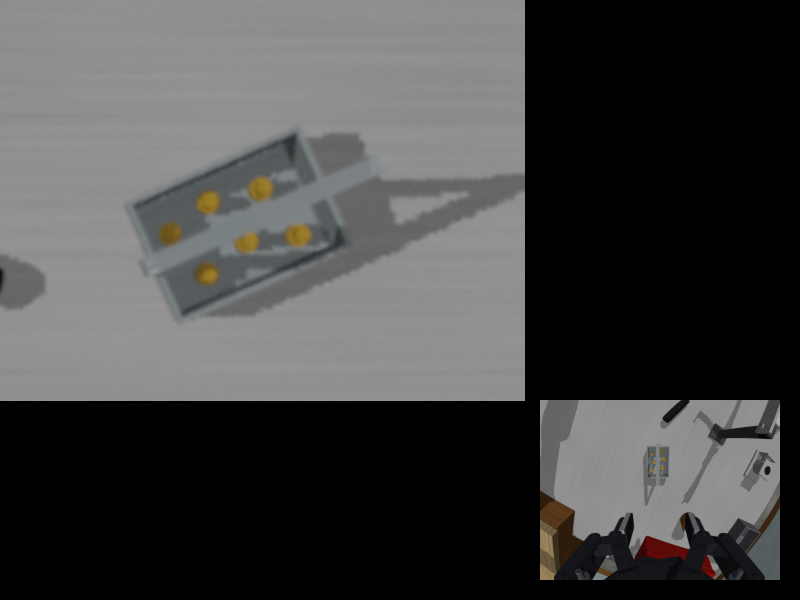

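Request:
jog_arm(motion=[[0,0,0.017,-0.3,-4.5,50,60],[0,0,0.017,-0.3,-4.5,105,50],[0,0,0.017,-0.3,-4.5,155,40],[0,0,0.017,-0.3,-4.5,190,40],[0,0,0.017,-0.3,-4.5,209,40],[0,0,0.017,-0.3,-4.5,209,40],[0,0,0.017,-0.3,-4.5,209,2],[0,0,0.017,-0.3,-4.5,209,2],[0,0,0.017,-0.3,-4.5,209,2],[0,0,0.017,-0.3,-4.5,209,2]], grip_force=100)

```text
t: 22.7
eef_pos: [0.4473, -0.3122, 0.0931]
tool_rot: [0.002, 0.548, 0.836, -0.0]
contact_force: [-0.9, -0.4, 6.3]
gripper_width: 0.067
grasp_force: 98.3
```

Request:
jog_arm(motion=[[0,0,0,0,0,0,2],[0,0,0,0,0,-5,2],[0,0,0,0,0,-15,2],[0,0,0,0,0,-30,2],[0,0,0,0,0,-30,2]])

```text
t: 23.32
eef_pos: [0.447, -0.3121, 0.123]
tool_rot: [0.002, 0.548, 0.836, -0.0]
contact_force: [0.6, -0.1, -1.3]
gripper_width: 0.073
grasp_force: 97.8
```

```bash
python3 -c "
from h import *
o=bot.get_obs();c=bot.read_camera('wrist');a=bot.read_camera('scene');b=bot.read_camera('side')
for n in ['tin_handle','tin']:
  x=bot.tip_of(n,a)[:1];y=bot.tip_of(n,b)[:1]
  print(n,x,y,tri(a,x[0]['xy'],b,y[0]['xy']) if x and y else '')
R=Ro.from_quat(o['tool_rot'][[1,2,3,0]])
print('exp mid',o['eef_pos']+R.apply([.029,0,-.013]))
go((.42,.03,.22,1.5),(.502,.03,.22,1.5))"
```

```text
tin_handle [{'xy': [168.0, 280.7], 'score': 0.59}] [{'xy': [426.0, 207.2], 'score': 0.79}] (array([ 0.4371, -0.2877,  0.1367]), np.float64(0.009377860286653425))
tin [{'xy': [181.3, 304.4], 'score': 0.64}] [{'xy': [419.8, 242.2], 'score': 0.72}] (array([ 0.4333, -0.2811,  0.0256]), np.float64(0.008892075679468765))
exp mid [ 0.4354 -0.2855  0.1359]
pos [ 0.4457 -0.3114  0.1209] head 1.9808050374724828 F [ 0.2227 -0.0784 -2.263 ] t 23.68 q [ 0.8952  0.4462 -0.501   1.9423  0.2863  0.8235  0.6487]
[-0.0005 -0.0005  0.4808] [323.4114 112.4297 -98.9386]
[-0.0005 -0.0005  0.4808] [290.7248 187.6333 -98.9853]
```

```bash
python3 -c "
from h import *
go((.447,-.3,.185,1.98),(.445,-.1,.185,1.7),(.435,.029,.185,1.5))"
```

```text
pos [ 0.4457 -0.3114  0.1209] head 1.9808050374724828 F [ 0.2227 -0.0784 -2.263 ] t 23.68 q [ 0.8952  0.4462 -0.501   1.9423  0.2863  0.8235  0.6487]
[-0.0003 -0.0006  0.0008] [  9.978    5.6602 -64.0995]
[-0.0004 -0.0006  0.2808] [194.1987  83.5495 -64.0102]
[-0.0005 -0.0005  0.4808] [316.493  125.8    -63.9476]
```

Request:
jog_arm(motion=[[0,0,0,5,3,-25,2],[0,0,0.05,25,12,-50,2],[0,0,0.1,60,28,-64,2],[0,0,0.17,105,47,-64,2],[0,0,0.23,150,65,-64,2],[0,0,0.29,195,84,-64,2],[0,0,0.36,240,100,-64,2],[0,0,0.42,280,113,-64,2],[0,0,0.48,305,122,-64,2],[0,0,0.48,316,126,-64,2]])

```text
t: 24.92
eef_pos: [0.4353, 0.03, 0.1853]
tool_rot: [-0.0, 0.73, 0.683, -0.0]
contact_force: [-0.9, 0.0, -2.5]
gripper_width: 0.064
grasp_force: 98.0
```

```bash
python3 -c "
from h import *
o=bot.get_obs();c=bot.read_camera('wrist');a=bot.read_camera('scene');b=bot.read_camera('side')
for n in ['tin_handle','tin','hook_curl','hook_crown']:
  x=bot.tip_of(n,a)[:1];y=bot.tip_of(n,b)[:1];w=bot.tip_of(n,c)[:1]
  print(n,x,y,tri(a,x[0]['xy'],b,y[0]['xy']) if x and y else '',wonz(c,o,w[0]['xy'],{'tin_handle':.198,'tin':.092,'hook_curl':.154,'hook_crown':.265}[n]) if w else '')
R=Ro.from_quat(o['tool_rot'][[1,2,3,0]])
print('exp mid',o['eef_pos']+R.apply([.029,0,-.011]))
go((.435,.029,.185,1.5),(.501,.029,.185,1.5))"
```

```text
tin_handle [{'xy': [298.5, 183.7], 'score': 0.92}] [{'xy': [364.0, 269.7], 'score': 0.68}] (array([0.4343, 0.0578, 0.1957]), np.float64(0.0015653472133223716)) 
tin [{'xy': [301.9, 215.6], 'score': 0.71}] [{'xy': [359.0, 303.7], 'score': 0.83}] (array([0.4405, 0.0585, 0.0915]), np.float64(0.007092271371686676)) [0.4339 0.0594 0.092 ]
hook_curl [{'xy': [317.5, 213.8], 'score': 0.88}] [{'xy': [334.4, 271.9], 'score': 0.69}] (array([0.5021, 0.058 , 0.1542]), np.float64(0.002533357219965303)) [0.499  0.0577 0.154 ]
hook_crown [{'xy': [339.7, 199.4], 'score': 0.85}] [{'xy': [304.5, 217.7], 'score': 0.61}] (array([0.5753, 0.0554, 0.2664]), np.float64(0.0028002585044927674)) 
exp mid [0.4372 0.059  0.1963]
pos [0.4356 0.0285 0.1853] head 1.500642226831272 F [-0.69   -0.3015 -2.9293] t 25.68 q [ 0.3937  0.1995 -0.6619  2.1122  0.159   0.8774 -0.4308]
[ 0.     -0.      0.0006] [ 0.5042 -0.6536  0.301 ]
[ 0.     -0.      0.0006] [ 5.1306 65.1841  0.3036]
```

Request:
jog_arm(motion=[[0,0,0,1,12,0,2],[0,0,0,2,25,0,2],[0,0,0,3,38,0,2],[0,0,0,4,50,0,2],[0,0,0,4.5,60,0,2],[0,0,0,4.5,64,0,2],[0,0,0,4.5,64,0,2]])

```text
t: 26.55
eef_pos: [0.4998, 0.0285, 0.1852]
tool_rot: [-0.0, 0.731, 0.682, -0.0]
contact_force: [-0.4, -0.7, -1.8]
gripper_width: 0.066
grasp_force: 98.0
```

```bash
python3 -c "
from h import *
o=bot.get_obs();a=bot.read_camera('scene');b=bot.read_camera('side')
for n in ['tin_handle','tin','hook_curl','hook_crown']:
  x=bot.tip_of(n,a)[:1];y=bot.tip_of(n,b)[:1]
  print(n,x,y,tri(a,x[0]['xy'],b,y[0]['xy']) if x and y else '')
R=Ro.from_quat(o['tool_rot'][[1,2,3,0]])
print('exp mid',o['eef_pos']+R.apply([.029,0,-.011]))
go((.4995,.029,.185,1.5))"
```

```text
tin_handle [{'xy': [318.2, 204.0], 'score': 0.98}] [{'xy': [334.2, 257.2], 'score': 0.81}] (array([0.5058, 0.0556, 0.1923]), np.float64(0.0031194558285268887))
tin [{'xy': [317.7, 230.6], 'score': 0.81}] [{'xy': [333.5, 292.0], 'score': 0.83}] (array([0.5025, 0.0589, 0.0934]), np.float64(0.004118698454020337))
hook_curl [{'xy': [318.3, 210.9], 'score': 0.68}] [{'xy': [332.4, 273.1], 'score': 0.96}] (array([0.5006, 0.0644, 0.1572]), np.float64(0.0021674307916875026))
hook_crown [{'xy': [339.0, 196.0], 'score': 0.63}] [{'xy': [308.8, 216.6], 'score': 0.56}] (array([0.5684, 0.0553, 0.2715]), np.float64(0.0031005723342136648))
exp mid [0.5018 0.0575 0.1962]
pos [0.4997 0.0285 0.1854] head 1.5007711729878124 F [ 0.6587 -0.6286 -3.2961] t 27.05 q [ 0.3536  0.3086 -0.6313  1.9797  0.227   0.9225 -0.4634]
[0.0001 0.0001 0.0008] [ 0.496  -0.2219  0.3568]
```

Request:
jog_arm(motion=[[0,0,0,0,0,8,2],[0,0,0,0,-1,16,2],[0,0,0,0,-1,24,2],[0,0,0,0,-1,31,2],[0,0,0,0,-1,34,2],[0,0,0,0,-1,34,2]])

```text
t: 27.8
eef_pos: [0.4987, 0.0287, 0.1511]
tool_rot: [-0.0, 0.731, 0.682, -0.0]
contact_force: [0.5, 0.6, -2.2]
gripper_width: 0.067
grasp_force: 98.0
```

Request:
jog_arm(motion=[[0,0,0,0,0,1.5,2],[0,0,0,0,0,3,2],[0,0,0,0,0,4.5,2],[0,0,0,0,0,6,2],[0,0,0,0,0,6,2]])

```text
t: 28.42
eef_pos: [0.4986, 0.0286, 0.1451]
tool_rot: [-0.0, 0.731, 0.682, -0.0]
contact_force: [0.4, -0.1, -2.6]
gripper_width: 0.065
grasp_force: 98.0
```

Request:
jog_arm(motion=[[0,0,0,0,0,1,2],[0,0,0,0,0,2,2],[0,0,0,0,0,3,2],[0,0,0,0,0,3,2]])

```text
t: 28.92
eef_pos: [0.4987, 0.0286, 0.1422]
tool_rot: [-0.0, 0.731, 0.682, -0.0]
contact_force: [0.3, 0.2, -2.9]
gripper_width: 0.064
grasp_force: 98.0
```

Request:
jog_arm(motion=[[0,0,0,0,0,1,2],[0,0,0,0,0,2,2],[0,0,0,0,0,3,2],[0,0,0,0,0,3,2]])

```text
t: 29.42
eef_pos: [0.4991, 0.0287, 0.1395]
tool_rot: [0.0, 0.731, 0.682, 0.0]
contact_force: [0.6, -0.0, -0.5]
gripper_width: 0.068
grasp_force: 98.3
```

```bash
python3 -c "
from h import *
o=bot.get_obs();a=bot.read_camera('scene');b=bot.read_camera('side')
for n in ['tin_handle','tin','hook_curl','hook_crown']:
  x=bot.tip_of(n,a)[:1];y=bot.tip_of(n,b)[:1]
  print(n,x,y,tri(a,x[0]['xy'],b,y[0]['xy']) if x and y else '')
go((.4995,.029,.185,1.5))"
```

```text
tin_handle [{'xy': [302.4, 232.4], 'score': 0.73}] [{'xy': [334.4, 274.2], 'score': 0.64}] (array([0.5096, 0.0222, 0.1173]), np.float64(0.019396069412630508))
tin [{'xy': [318.7, 240.1], 'score': 0.95}] [{'xy': [334.4, 308.0], 'score': 0.66}] (array([0.4979, 0.0643, 0.0484]), np.float64(0.008599854961595352))
hook_curl [] [{'xy': [334.3, 273.2], 'score': 0.86}] 
hook_crown [{'xy': [337.6, 198.4], 'score': 0.7}] [{'xy': [306.1, 218.4], 'score': 0.67}] (array([0.5711, 0.0545, 0.266 ]), np.float64(0.004330448340282736))
pos [0.4989 0.0287 0.1394] head 1.5007943357884521 F [1.0883 0.1828 0.0138] t 29.93 q [ 0.324   0.3711 -0.6072  2.0233  0.2845  0.829  -0.5156]
[ 0.0004 -0.0001  0.0008] [  0.3769   0.5753 -45.6022]
```

Request:
jog_arm(motion=[[0,0,0,0,0,0.5,2],[0,0,0,0,0,0.5,10],[0,0,0,0,0,0.5,15],[0,0,0,0,0,0.5,22],[0,0,0,0,0,0.5,30],[0,0,0,0,0,0.5,36],[0,0,0,0,0,0.5,36],[0,0,0,0,0,0.5,36]], grip_force=20)

```text
t: 30.92
eef_pos: [0.4988, 0.0286, 0.1388]
tool_rot: [0.0, 0.731, 0.682, 0.0]
contact_force: [-0.0, 0.1, -0.9]
gripper_width: 0.42
grasp_force: 0.0
```

```bash
python3 -c "
from h import *
o=bot.get_obs();c=bot.read_camera('wrist');a=bot.read_camera('scene');b=bot.read_camera('side')
for n in ['tin_handle','tin','hook_curl','hook_crown']:
  x=bot.tip_of(n,a)[:1];y=bot.tip_of(n,b)[:1]
  print(n,x,y,tri(a,x[0]['xy'],b,y[0]['xy']) if x and y else '')
for x in bot.tip_of('tin_handle',c)[:1]:print(x,wonz(c,o,x['xy'],.152))
go((.49,.029,.25,1.5))"
```

```text
tin_handle [{'xy': [316.2, 216.6], 'score': 0.87}] [] 
tin [{'xy': [317.6, 243.2], 'score': 0.65}] [{'xy': [327.4, 302.7], 'score': 0.61}] (array([0.5123, 0.0578, 0.0531]), np.float64(0.005561325210336952))
hook_curl [] [{'xy': [335.3, 273.7], 'score': 0.7}] 
hook_crown [{'xy': [337.4, 197.6], 'score': 0.81}] [{'xy': [309.1, 218.0], 'score': 0.9}] (array([0.5678, 0.0534, 0.2672]), np.float64(0.001002885443798497))
{'xy': [317.9, 261.3], 'score': 0.66} [0.5001 0.0586 0.152 ]
pos [0.4987 0.0286 0.1388] head 1.500726136170296 F [ 0.0218 -0.4546  0.296 ] t 31.52 q [ 0.3237  0.3718 -0.6069  2.0239  0.2851  0.8282 -0.5162]
[0.     0.     0.0007] [  -0.2135   -8.7477 -111.1981]
```

Request:
jog_arm(motion=[[0,0,0,0,0,-8,36],[0,0,0,0,0,-20,36],[0,0,0,0,0,-45,36],[0,0,0,0,-5,-90,36],[0,0,0,0,-20,-140,36],[0,0,0,0,-20,-160,36],[0,0,0,0,-20,-160,36],[0,0,0,0,-20,-160,36],[0,0,0,0,-20,-160,36],[0,0,0,0,-20,-160,36]])

```text
t: 32.78
eef_pos: [0.4785, 0.03, 0.298]
tool_rot: [-0.001, 0.731, 0.682, -0.001]
contact_force: [-1.1, -0.3, -0.2]
gripper_width: 0.42
grasp_force: 0.0
```

```bash
python3 -c "
from h import *
import time
P=[]
for k in range(2):
  a=bot.read_camera('scene');b=bot.read_camera('side');P.append((a['pixels'].astype(int),b['pixels'].astype(int)))
  for n in ['tin_handle','tin','hook_curl','hook_crown','hook']:
    x=bot.tip_of(n,a)[:1];y=bot.tip_of(n,b)[:1]
    print(n,[i['xy'] for i in x+y],tri(a,x[0]['xy'],b,y[0]['xy']) if x and y else '')
for i in (0,1): d=abs(P[0][i]-P[1][i])[150:330,250:420];print('diff',d.max(),(d>25).sum())
go()"
```

```text
tin_handle [[317.8, 214.0], [337.6, 272.3]] (array([0.499, 0.057, 0.153]), np.float64(0.009806205943537129))
tin [[319.0, 245.0], [331.6, 306.0]] (array([0.5079, 0.0582, 0.0435]), np.float64(0.007015250802665474))
hook_curl [[315.5, 213.3], [334.7, 272.8]] (array([0.4993, 0.0572, 0.153 ]), np.float64(0.0018275190065183643))
hook_crown [[306.8, 218.9]] 
hook [[340.5, 204.6], [309.1, 225.2]] (array([0.5706, 0.0558, 0.2484]), np.float64(0.008376034159388809))
tin_handle [[317.9, 215.9], [335.4, 276.0]] (array([0.4999, 0.0596, 0.1442]), np.float64(0.005245647728820367))
tin [[322.0, 244.6], [329.4, 308.0]] (array([0.5101, 0.0652, 0.0419]), np.float64(0.00814156307918409))
hook_curl [[316.2, 216.5], [335.0, 272.9]] (array([0.5026, 0.0542, 0.148 ]), np.float64(0.002305237628943136))
hook_crown [[305.7, 218.4]] 
hook [[341.7, 204.9], [308.1, 224.5]] (array([0.5731, 0.0564, 0.2495]), np.float64(0.009042310100737534))
diff 85 374
diff 71 145
pos [0.4788 0.03   0.2988] head 1.5008278098206516 F [ 1.1839 -0.1054 -0.7751] t 33.98 q [ 0.4214  0.1425 -0.6689  1.8854  0.0968  1.1458 -0.3525]
```

Request:
jog_arm(motion=[[0,0,0,0,0,-40,36],[0,0,0,0,0,-80,36],[0,0,0,0,0,-80,36],[0,0,0,0,0,-80,36],[0,0,0,0,0,-80,36],[0,0,0,0,0,-80,36],[0,0,0,0,0,-80,36],[0,0,0,0,0,-80,36],[0,0,0,0,0,-80,36],[0,0,0,0,0,-80,36]])

```text
t: 35.22
eef_pos: [0.4788, 0.03, 0.3788]
tool_rot: [0.0, 0.731, 0.682, 0.0]
contact_force: [-0.2, 0.2, -0.5]
gripper_width: 0.424
grasp_force: 0.0
```

Request:
jog_arm(motion=[[0,0,0,0,0,0,36],[0,0,0,0,0,0,36],[0,0,0,0,0,0,36],[0,0,0,0,0,0,36],[0,0,0,0,0,0,36],[0,0,0,0,0,0,36],[0,0,0,0,0,0,36],[0,0,0,0,0,0,36],[0,0,0,0,0,0,36],[0,0,0,0,0,0,36]])

```text
t: 36.48
eef_pos: [0.4788, 0.03, 0.3788]
tool_rot: [0.0, 0.731, 0.682, 0.0]
contact_force: [-0.6, 0.0, 0.0]
gripper_width: 0.426
grasp_force: 0.0
```

```bash
python3 -c "
from h import *
P=[]
for k in range(4):
  a=bot.read_camera('scene');P.append(cv2.GaussianBlur(a['pixels'],(3,3),0).astype(int));b=bot.read_camera('side');bot.read_camera('wrist')
  if k in(0,3):
   for n in ['tin_handle','tin']:
    x=bot.tip_of(n,a)[:1];y=bot.tip_of(n,b)[:1]
    print(n,[i['xy'] for i in x+y],tri(a,x[0]['xy'],b,y[0]['xy']) if x and y else '')
for k in (1,2,3):
  d=abs(P[0]-P[k]);r=d[190:260,290:345];s=d[380:440,130:185];print('diff tin',r.max(),(r>15).sum(),'static jar',s.max(),(s>15).sum())
go()"
```

```text
tin_handle [[318.1, 214.6], [338.6, 274.2]] (array([0.4971, 0.058 , 0.1489]), np.float64(0.012198085647829619))
tin [[318.9, 245.7]] 
tin_handle [[317.2, 214.9], [336.8, 273.2]] (array([0.4995, 0.0566, 0.15  ]), np.float64(0.007082253973802066))
tin [[317.6, 243.5], [332.3, 304.6]] (array([0.5058, 0.0567, 0.0483]), np.float64(0.00485508306081989))
diff tin 30 167 static jar 3 0
diff tin 74 938 static jar 3 0
diff tin 29 89 static jar 3 0
pos [0.4788 0.03   0.3788] head 1.5007932240001458 F [-0.3592  0.2833  0.2044] t 37.48 q [ 0.4398  0.0825 -0.6655  1.7621  0.0527  1.3148 -0.3074]
```

Request:
jog_arm(motion=[[0,0,0,0,0,0,36],[0,0,0,0,0,0,36],[0,0,0,0,0,0,36],[0,0,0,0,0,0,36],[0,0,0,0,0,0,36],[0,0,0,0,0,0,36],[0,0,0,0,0,0,36],[0,0,0,0,0,0,36],[0,0,0,0,0,0,36],[0,0,0,0,0,0,36]])

```text
t: 38.72
eef_pos: [0.4788, 0.03, 0.3788]
tool_rot: [0.0, 0.731, 0.682, -0.0]
contact_force: [0.2, 0.6, 0.2]
gripper_width: 0.422
grasp_force: 0.0
```

Request:
jog_arm(motion=[[0,0,0,0,0,0,36],[0,0,0,0,0,0,36],[0,0,0,0,0,0,36],[0,0,0,0,0,0,36],[0,0,0,0,0,0,36],[0,0,0,0,0,0,36],[0,0,0,0,0,0,36],[0,0,0,0,0,0,36],[0,0,0,0,0,0,36],[0,0,0,0,0,0,36]])

```text
t: 39.98
eef_pos: [0.4788, 0.03, 0.3788]
tool_rot: [0.0, 0.731, 0.682, -0.0]
contact_force: [-0.2, 0.2, -0.0]
gripper_width: 0.422
grasp_force: 0.0
```

Request:
jog_arm(motion=[[0,0,0,0,0,0,36],[0,0,0,0,0,0,36],[0,0,0,0,0,0,36],[0,0,0,0,0,0,36],[0,0,0,0,0,0,36],[0,0,0,0,0,0,36],[0,0,0,0,0,0,36],[0,0,0,0,0,0,36],[0,0,0,0,0,0,36],[0,0,0,0,0,0,36]])

```text
t: 41.22
eef_pos: [0.4788, 0.03, 0.3788]
tool_rot: [-0.0, 0.731, 0.682, -0.0]
contact_force: [-0.4, 0.7, -0.1]
gripper_width: 0.421
grasp_force: 0.0
```

Request:
jog_arm(motion=[[0,0,0,0,0,0,36],[0,0,0,0,0,0,36],[0,0,0,0,0,0,36],[0,0,0,0,0,0,36],[0,0,0,0,0,0,36],[0,0,0,0,0,0,36],[0,0,0,0,0,0,36],[0,0,0,0,0,0,36],[0,0,0,0,0,0,36],[0,0,0,0,0,0,36]])

```text
t: 42.48
eef_pos: [0.4788, 0.03, 0.3788]
tool_rot: [0.0, 0.731, 0.682, -0.0]
contact_force: [-0.4, -0.3, 1.3]
gripper_width: 0.42
grasp_force: 0.0
```

```bash
python3 -c "
from h import *
P=[]
for k in range(12):
  a=bot.read_camera('scene');P.append(cv2.cvtColor(a['pixels'],cv2.COLOR_RGB2GRAY).astype(np.float32))
T=P[0][222:252,305:335]
for k in range(1,12):
  W=P[k][214:260,297:343];u=8
  r=cv2.resize(cv2.matchTemplate(cv2.resize(W,None,fx=u,fy=u,interpolation=cv2.INTER_CUBIC),cv2.resize(T,None,fx=u,fy=u,interpolation=cv2.INTER_CUBIC),cv2.TM_CCOEFF_NORMED),None,fx=1,fy=1)
  _,v,_,l=cv2.minMaxLoc(r);d=abs(P[0]-P[k])[190:260,290:345]
  print(round(v,3),(np.array(l)/u-8),(d>15).sum())
go()"
```

```text
0.967 [-0.125 -0.25 ] 154
0.961 [-0.25 -0.25] 189
0.971 [-0.125 -0.25 ] 134
0.994 [0.    0.125] 22
0.963 [0.25  0.375] 233
0.93 [0.625 0.75 ] 367
0.896 [0.875 1.   ] 429
0.872 [0.875 1.125] 464
0.89 [0.875 1.   ] 446
0.922 [0.75 0.75] 383
0.954 [0.375 0.5  ] 285
pos [0.4788 0.03   0.3788] head 1.5008035890712779 F [-0.4401  0.3752 -0.0349] t 43.08 q [ 0.4397  0.0825 -0.6655  1.7622  0.0527  1.3148 -0.3075]
```

Request:
jog_arm(motion=[[0,0,0,0,0,0,36],[0,0,0,0,0,0,36],[0,0,0,0,0,0,36],[0,0,0,0,0,0,36],[0,0,0,0,0,0,36],[0,0,0,0,0,0,36],[0,0,0,0,0,0,36],[0,0,0,0,0,0,36],[0,0,0,0,0,0,36],[0,0,0,0,0,0,36]])

```text
t: 44.32
eef_pos: [0.4788, 0.03, 0.3788]
tool_rot: [0.0, 0.731, 0.682, 0.0]
contact_force: [0.0, -0.2, -0.2]
gripper_width: 0.419
grasp_force: 0.0
```

Request:
jog_arm(motion=[[0,0,0,0,0,0,36],[0,0,0,0,0,0,36],[0,0,0,0,0,0,36],[0,0,0,0,0,0,36],[0,0,0,0,0,0,36],[0,0,0,0,0,0,36],[0,0,0,0,0,0,36],[0,0,0,0,0,0,36],[0,0,0,0,0,0,36],[0,0,0,0,0,0,36]])

```text
t: 45.58
eef_pos: [0.4788, 0.03, 0.3788]
tool_rot: [0.0, 0.731, 0.682, 0.0]
contact_force: [-0.3, -0.1, 0.2]
gripper_width: 0.421
grasp_force: 0.0
```

Request:
jog_arm(motion=[[0,0,0,0,0,0,36],[0,0,0,0,0,0,36],[0,0,0,0,0,0,36],[0,0,0,0,0,0,36],[0,0,0,0,0,0,36],[0,0,0,0,0,0,36],[0,0,0,0,0,0,36],[0,0,0,0,0,0,36],[0,0,0,0,0,0,36],[0,0,0,0,0,0,36]])

```text
t: 46.82
eef_pos: [0.4788, 0.03, 0.3788]
tool_rot: [-0.0, 0.731, 0.682, -0.0]
contact_force: [0.3, 0.6, 0.4]
gripper_width: 0.419
grasp_force: 0.0
```

Request:
jog_arm(motion=[[0,0,0,0,0,0,36],[0,0,0,0,0,0,36],[0,0,0,0,0,0,36],[0,0,0,0,0,0,36],[0,0,0,0,0,0,36],[0,0,0,0,0,0,36],[0,0,0,0,0,0,36],[0,0,0,0,0,0,36],[0,0,0,0,0,0,36],[0,0,0,0,0,0,36]])

```text
t: 48.08
eef_pos: [0.4788, 0.03, 0.3788]
tool_rot: [-0.0, 0.731, 0.682, 0.0]
contact_force: [0.4, -0.7, 0.1]
gripper_width: 0.42
grasp_force: 0.0
```

```bash
python3 -c "
from h import *
print(bot.hand_in())"
```

```text
the job is handed in; nothing more can be done
None
```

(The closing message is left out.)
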